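Casting rings back on the sprue bases that fit them

TASK

The three steel casting rings have been stood on the wrong rubber sprue bases. Swap them round before investing, so that each ring sits fully down, upright, over the cone that fits its bore (small on small, medium on medium, large on large); no base will be free at first, so you will want to park a ring on a clear bit of bench on the way. Do not drop a ring, leave the bases about where they stand, and do not disturb the cast, tin, denture and spatula lying round them.

Things in the scene. Friction and masses are not known exactly. Their poses are not given: they have to be found in the camera images.
- small_ring: the small casting ring: a plain stainless steel tube, open at both ends, 40 mm outside diameter, 34 mm bore (wall 3 mm), 45 mm tall, about 120 g, standing upright; both ends are alike. Origin: on its axis at its lower end; z up along the axis. It can be gripped across its outside from above.
- medium_ring: the medium casting ring: a plain stainless steel tube, open at both ends, 53 mm outside diameter, 47 mm bore (wall 3 mm), 50 mm tall, about 170 g, standing upright; both ends are alike. Origin: on its axis at its lower end; z up along the axis. It can be gripped across its outside from above.
- large_ring: the large casting ring: a plain stainless steel tube, open at both ends, 66 mm outside diameter, 60 mm bore (wall 3 mm), 55 mm tall, about 230 g, standing upright; both ends are alike. Origin: on its axis at its lower end; z up along the axis. It can be gripped across its outside from above.
- small_base: the small sprue base: a loose dark rubber disc, 64 mm across, 6 mm thick, 350 g, with a central cone 12 mm high, 30 mm across its foot and 14 mm its flat top (brass-lined hole). Fits the small ring with 2 mm play all round, guiding it in from 8 mm off centre; a ring fully down rests on the disc, 6 mm up. At first the medium ring stands flat and loose on it. Origin: centre of underside; z up.
- medium_base: the medium sprue base: a loose dark rubber disc, 77 mm across, 6 mm thick, 350 g, with a central cone 12 mm high, 43 mm across its foot and 27 mm its flat top (brass-lined hole). Fits the medium ring with 2 mm play all round, guiding it in from 8 mm off centre; a ring fully down rests on the disc, 6 mm up. At first the large ring stands flat and loose on it. Origin: centre of underside; z up.
- large_base: the large sprue base: a loose dark rubber disc, 90 mm across, 6 mm thick, 350 g, with a central cone 12 mm high, 56 mm across its foot and 40 mm its flat top (brass-lined hole). Fits the large ring with 2 mm play all round, guiding it in from 8 mm off centre; a ring fully down rests on the disc, 6 mm up. At first the small ring stands on its cone's top, 18 mm up. Origin: centre of underside; z up.
- stone_cast: bystander: a horseshoe-shaped tan stone cast of a jaw with teeth, 63 x 77 x 29 mm; leave alone. Origin: centre of its underside. On the bench between x 0.40 and 0.66 m and y -0.36 and 0.36 m only the things listed here stand or lie; beyond is other clutter
- disc_tin: bystander: a round flat tin, 73 mm in diameter, 25 mm tall; leave alone. Origin: centre of its underside
- denture: bystander: a pink denture with white teeth, 63 x 76 x 16 mm, lying at the front of the bench; leave alone. Origin: centre of its underside
- spatula: bystander: a mixing spatula with a wooden handle, 22 x 195 x 16 mm (long along its own y), lying at the front of the bench; leave alone. Origin: centre of its underside
There are look-alikes about, which are no part of the job. Leave any blue or pink look-alike of the small_base alone. Leave any yellow look-alike of the medium_ring alone.

How it is judged:
By the outcome, as a careful person would: the job done as asked, in the order asked, and still so for the second after the job is handed in, with the robot touching nothing.
It also fails if it takes over 104 s, if anything falls off the work surface, if the arm or the gripper's body presses on something with over 40 N, if the wrist force passes 120 N, or if a joint passes its speed limit or range.

ROBOT

A 6-joint arm with a two-finger parallel gripper is mounted at the origin on a cart in front of the work surface, level with it; the furniture and walls round the work are solid. World frame = base frame: x ahead of the robot, y to its left, z up, the work surface at z = 0. Lengths are in m, angles in rad, forces in N, time in s.
With the tool pointing down it reaches from about 0.375 to 0.9 m from the base axis. Payload 3.1 kg.
Tool frame: the origin (TCP) lies midway between the tips of the shut fingers; the grasp point (between the pads) lies 19 mm behind it (env.grip_depth is the distance from the TCP to the grasp point, in m); z points along the fingers, y is the line along which they close (so a half turn about z gives the same grasp; the last joint's range is limited). The gripper opens to 87 mm and grips with 3 to 60 N. Pads are 19 mm wide; open, the fingers measure 117 mm over their backs; the gripper's body (75 mm by 190 mm) begins 51 mm behind the grasp point.
Start: joints at [-1.411, 0.527, 1.433, -0, 1.181, -0.178], TCP at [0.207, -0.59, 0.223] pointing down, gripper open.
Joint ranges: [-3.08, 3.08], [-0.75, 2.2], [0.22, 2.44], [-1.43, 4.57], [0, 2.65], [-2.85, 2.85]. Speed limits (rad/s): [2.79, 2.79, 3.14, 3.14, 3.14, 3.14].

INTERFACE

Orientations are given as a unit quaternion [x, y, z, w].
In Python, from bench import env gives the robot as it stands.
- The arm moves only by the tool jog_arm, never from a script. Its argument "steps" is a list of rows, each a list of 3 entries, a list of its own where there are three numbers: the turn, a rotation vector about the tool's x, y, z in units of 120 degrees (1.0 is 120 degrees), then the shift along the tool's x, y, z in units of 250 mm (1.0 is 250 mm), then the opening, from -1 (shut) to 1 (fully open). A call has exactly 8 rows; each row is the pose to reach, as a shift and turn from the pose commanded when the call began, along the tool's axes at that moment; what a row does not reach only later rows make up. A row lasts 1/10 s, in which the tool goes at most 50 mm and 8.59 degrees, less where a joint would pass 70% of its speed; a pose out of reach is approached as far as the arm can. A call with a number of a shift or a turn outside -1 to 1 is refused whole. A call with a gripper value outside its range is refused whole. The fingers move at their own pace and stop on an object; the grip force is fixed at half the most. Time passes only in rows, so rows that repeat a pose let the fingers close, or fill a call up. It gives the time, the measured TCP pose, the force, the opening and the grip force at its end, in the units of the state.
- env.get_obs(): the state, without advancing time (a new reading comes with each control period).
- env.read_camera(name): name is "scene" or "top" or "wrist"; returns a dict with "frame" (420x560x3 uint8, red, green, blue), "camera_matrix" (3x3 intrinsics, pixels), "distortion" ([k1, k2, p1, p2, k3] as OpenCV has them; the pictures are not rectified), "pose" (4x4, takes a point from camera to world coordinates). Camera axes: x right, y up, looking along -z (the intrinsics and any distortion apply to the point x, -y, -z); pixel columns grow to the right and rows downward; lengths in m; the calibration is good to about 2 mm. A picture is of the moment at which its call begins. There is no depth.
- env.hand_in(): hands the job in; it is judged then, once.
Trained networks look in a picture, given as the dict that the camera call returned (one of the last four; its "shot" number tells which), for a name from the list of things; names that differ only in an ending like _2 or _b are one class to them, and where a whole thing is asked for, a point or a joint stands for the part that bears it (a point fixed in the world has none). Each returns a list of dicts, best first, with "conf" (0 to 1); they miss things now and then, are a little off and sometimes report something else, mostly with a low value. They report only what shows in the picture. A call takes as long as a camera call. They do not tell look-alikes from the thing itself.
- env.masks_of(picture, label): "mask" (420x560 bool, what is visible of it) and "extent" ([left, top, right, bottom] in pixels, round what is visible of it).
The state is a dict: "time_s": time; "q": joint angles; "qd": joint speeds; "joint_efforts": joint torques, N m; "ee_pos": TCP position; "ee_rot": TCP orientation; "force": force on the tool from outside, world axes, zero at the start; "wrist_torque": the same for the moment, N m; "grip_width": opening from 0.0 (shut) to 1.0 (fully open); "grip_force": force on a finger pad.
Only numpy, scipy, OpenCV 4.12 (cv2) and the standard library are available. Lean on these libraries where they do the work, as an engineer would, in place of code of your own. Each camera call takes 0.05 s, during which the arm holds its last target. There are 200 camera calls.

## Working session

There is one attempt and no reset: what is moved stays moved. The work goes in short steps, Python scripts to look and compute and a tool call to move; the robot and the scene stay as the last step left them, time stands still between calls to the robot, and variables do not carry over. Pictures are saved under pics/ and viewed, at most 14 in all, crops included, and the job is handed in when it is done.

Besides the shell and the picture viewer there is one more tool, called after "Request:" by a JSON object that holds its "api" and its "payload". jog_arm: Moves the arm, as the interface text tells. Its arguments: {"type":"object","properties":{"steps":{"type":"array"}},"required":["steps"]}

```bash
mkdir -p pics; ls; python3 - <<'E'
from bench import env
import cv2, pickle
o=env.get_obs(); print(o)
for n in("top","scene"):
    p=env.read_camera(n); cv2.imwrite(f"pics/{n}0.png",p["frame"][...,::-1])
    print(n,p["camera_matrix"].tolist(),p["distortion"],p["pose"].tolist())
    for l in["small_ring","medium_ring","large_ring","small_base","medium_base","large_base"]:
        print(l,[(round(d["conf"],2),list(map(int,d["extent"]))) for d in env.masks_of(p,l)])
E
```

```text
pics
{'time_s': 0.0, 'q': array([-1.41149953e+00,  5.28440764e-01,  1.43387363e+00,  5.10890304e-07,
        1.18136651e+00, -1.78527789e-01]), 'qd': array([ 0.00097121,  0.00090578,  0.00052529,  0.00091352,  0.00012288,
       -0.00036133]), 'joint_efforts': array([ 6.33268883e-06, -4.40041280e+01, -1.76590812e+01,  6.32139668e-02,
        5.82927733e-02, -1.51414088e-04]), 'ee_pos': array([ 0.20704462, -0.58895959,  0.22159634]), 'ee_rot': array([ 9.85767684e-01,  1.68110033e-01,  1.02758255e-05, -1.04407374e-03]), 'force': array([-0.44563214,  0.37712035,  0.14731183]), 'wrist_torque': array([ 0.03292248, -0.00156567,  0.00170462]), 'grip_force': 0.0, 'grip_width': 1.0009648816859928}
top [[498.60355516413637, 0.0, 280.0037616883207], [0.0, 498.60355516413637, 213.60770166706277], [0.0, 0.0, 1.0]] [-0.08411695  0.          0.          0.          0.        ] [[0.025329758017232373, 0.9964430465634394, -0.08037199956551735, 0.3843106012730994], [-0.9995308743567743, 0.02662869239205055, 0.015130893862286684, -0.002349470031132915], [0.017217275230729173, 0.0799510331194077, 0.9966
[... 557 characters left out ...]
, [0.0, 0.0, 1.0]] [-0.05067592  0.          0.          0.          0.        ] [[-0.7956102928679083, 0.3015799442611199, -0.5254082213879994, -0.04953083183352865], [-0.6057318174996785, -0.4098382789396506, 0.6819982040917125, 0.7188539720198835], [-0.009655420818238038, 0.8608612677634212, 0.5087481208943949, 0.572936680493536], [0.0, 0.0, 0.0, 1.0]]
small_ring [(0.62, [318, 173, 330, 195])]
medium_ring [(0.86, [303, 223, 330, 249]), (0.56, [205, 207, 227, 236])]
large_ring [(0.55, [188, 254, 224, 295])]
small_base [(0.9, [230, 243, 255, 260]), (0.74, [246, 217, 270, 229]), (0.67, [205, 225, 228, 240])]
medium_base [(0.59, [187, 280, 218, 296])]
large_base [(0.81, [310, 188, 336, 201])]
```

```bash
python3 - <<'E'
import cv2
t=cv2.imread("pics/top0.png"); c=t[120:320,80:420]; cv2.imwrite("pics/top0c.png",cv2.resize(c,None,fx=2.3,fy=2.3,interpolation=cv2.INTER_CUBIC))
E
```

```text
(no output)
```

View pics/top0c.png

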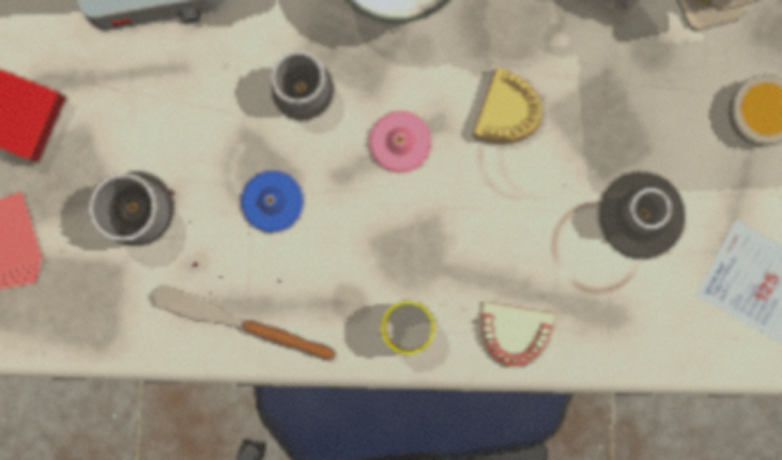

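View pics/scene0.png

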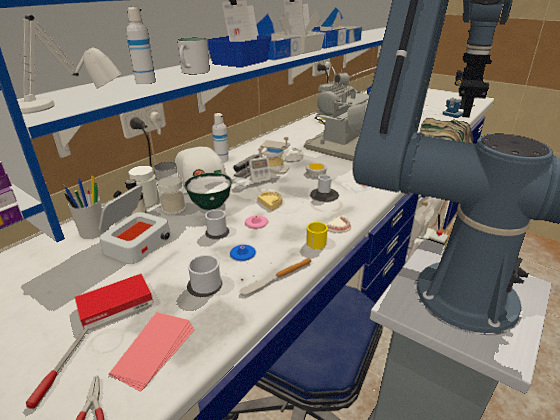

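The crops show the three steel rings on dark bases: medium-size at top-camera px (211,157), large at (137,210) and small on the widest base at (363,210). The things that could be mistaken for them are the blue base (198,207), the pink base (254,181) and the yellow ring (257,262), and I'll leave all three alone. Next I'll fit the rims and check the choice in a close crop.

```bash
cat > h.py <<'E'
import numpy as np, cv2
from scipy.optimize import minimize
def proj(p,P):
    T=np.linalg.inv(p["pose"]); c=(T[:3,:3]@np.atleast_2d(P).T).T+T[:3,3]
    c=c*[1,-1,-1]
    return cv2.projectPoints(c,np.zeros(3),np.zeros(3),p["camera_matrix"],np.array(p["distortion"]))[0][:,0]
def unproj(p,uv,z):
    n=cv2.undistortPoints(np.array([[uv]],float),p["camera_matrix"],np.array(p["distortion"]))[0,0]
    d=p["pose"][:3,:3]@np.array([n[0],-n[1],-1]); o=p["pose"][:3,3]
    return o+d*(z-o[2])/d[2]
A=np.linspace(0,2*np.pi,72,endpoint=False)
def circ(c,r,z): return np.c_[c[0]+r*np.cos(A),c[1]+r*np.sin(A),np.full(72,z)]
def samp(g,uv): return cv2.remap(g,uv[:,0].astype(np.float32)[None],uv[:,1].astype(np.float32)[None],cv2.INTER_LINEAR)[0].astype(float)
def fit_ring(p,c0,ro,z,span=.012):
    g=cv2.cvtColor(p["frame"],cv2.COLOR_RGB2GRAY)
    f=lambda c:(samp(g,proj(p,circ(c,ro-.0015,z)))-samp(g,proj(p,circ(c,ro-.0075,z)))).mean()
    k=np.arange(-span,span+1e-9,.001)
    return max(((f((c0[0]+a,c0[1]+b)),round(c0[0]+a,4),round(c0[1]+b,4)) for a in k for b in k))
def fit_base(p,c0,rb,span=.012):  # dark disc on light bench
    g=cv2.cvtColor(p["frame"],cv2.COLOR_RGB2GRAY)
    f=lambda c:np.clip(samp(g,proj(p,circ(c,rb+.003,.003)))-samp(g,proj(p,circ(c,rb-.004,.006))),-20,60).mean()
    k=np.arange(-span,span+1e-9,.001)
    return max(((f((c0[0]+a,c0[1]+b)),round(c0[0]+a,4),round(c0[1]+b,4)) for a in k for b in k))
E
python3 - <<'E'
from bench import env
from h import *
p=env.read_camera("top"); big=p["frame"][...,::-1].copy(); tiles=[]
for n,uv,ro,zt,rb in[("M",(210.4,155),.0265,.056,.032),("L",(135.5,210),.033,.061,.0385),("S",(363,210),.02,.063,.045)]:
    c0=unproj(p,uv,zt); r=fit_ring(p,c0,ro,zt); b=fit_base(p,r[1:],rb); print(n,r,b)
    u0,v0=int(uv[0])-25,int(uv[1])-25
    t=cv2.resize(big[v0:v0+50,u0:u0+50],None,fx=5.2,fy=5.2,interpolation=cv2.INTER_CUBIC)
    for P,col in((circ(r[1:],ro,zt),(0,255,0)),(circ(b[1:],rb,.006),(0,0,255))):
        q=((proj(p,P)-[u0,v0]+.5)*5.2).astype(int); cv2.polylines(t,[q],True,col,1)
    tiles.append(t)
cv2.imwrite("pics/fit0.png",np.hstack(tiles))
for n,uv,z in[("blue",(198,207),.015),("pink",(254,181),.015),("yellow",(257,262),.05),("cast",(301,166),.02),("dent",(304,264),.01),("spat handle",(205,267),.01),("spat tip",(150,250),.005),("red",(85,170),.03)]: print(n,unproj(p,uv,z).round(3))
E
```

```text
M (np.float64(72.98611111111111), np.float64(0.608), np.float64(0.1447)) (np.float64(46.388888888888886), np.float64(0.607), np.float64(0.1467))
L (np.float64(70.13888888888889), np.float64(0.4742), np.float64(0.3104)) (np.float64(45.125), np.float64(0.4782), np.float64(0.3124))
S (np.float64(60.638888888888886), np.float64(0.4867), np.float64(-0.2039)) (np.float64(59.875), np.float64(0.4837), np.float64(-0.2039))
blue [0.488 0.171 0.015]
pink [0.552 0.043 0.015]
yellow [0.365 0.029 0.05 ]
cast [ 0.59  -0.066  0.02 ]
dent [ 0.362 -0.079  0.01 ]
spat handle [0.349 0.151 0.01 ]
spat tip [0.385 0.281 0.005]
red [0.566 0.437 0.03 ]
```

View pics/fit0.png

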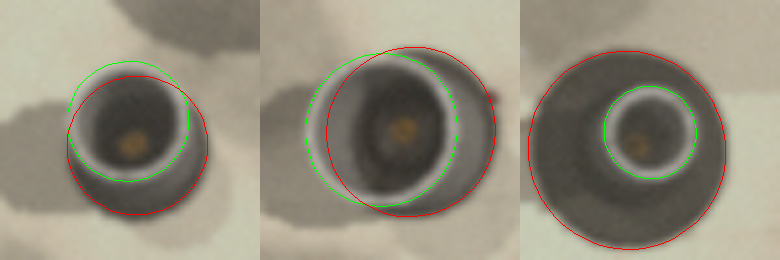

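The green rims and red bases sit on the picture: medium at (130,120), large at (380,130) and small at (650,130) in the crop. All three are steel and dark, so the choice is right. I'll park the small ring first, at about (0.47,-0.06).

Request:
{"api": "jog_arm", "payload": {"steps": [[[0,0,0.06],[0.2,-0.14,0],1],[[0,0,0.12],[0.4,-0.28,0],1],[[0,0,0.162],[0.6,-0.42,0],1],[[0,0,0.162],[0.8,-0.56,0],1],[[0,0,0.162],[0.9,-0.63,0],1],[[0,0,0.162],[1.0,-0.7,0],1],[[0,0,0.162],[1.0,-0.7,0],1],[[0,0,0.162],[1.0,-0.7,0],1]]}}

```text
time_s: 1.55
ee_pos: [0.3859, -0.3406, 0.2228]
ee_rot: [1.0, 0.001, 0.0, 0.0]
force: [-0.0, -1.3, -0.3]
grip_width: 0.996
grip_force: 0.0
```

Request:
{"api": "jog_arm", "payload": {"steps": [[[0,0,0],[0.16,-0.2,0.0],1],[[0,0,0],[0.32,-0.4,0.05],1],[[0,0,0],[0.4,-0.54,0.1],1],[[0,0,0],[0.4,-0.545,0.2],1],[[0,0,0],[0.4,-0.545,0.28],1],[[0,0,0],[0.4,-0.545,0.28],1],[[0,0,0],[0.4,-0.545,0.28],1],[[0,0,0],[0.4,-0.545,0.28],1]]}}

```text
time_s: 2.35
ee_pos: [0.4858, -0.2076, 0.1536]
ee_rot: [1.0, -0.002, 0.001, 0.001]
force: [-0.5, -0.7, 0.7]
grip_width: 0.998
grip_force: 0.0
```

```bash
python3 - <<'E'
from bench import env
from h import *
p=env.read_camera("wrist"); o=env.get_obs(); print(o["ee_pos"],p["pose"][:3].round(3).tolist())
c0=(.486,-.204); r=fit_ring(p,c0,.02,.063); b=fit_base(p,c0,.045); print(r,b)
im=p["frame"][...,::-1].copy()
for P,col in((circ(r[1:],.02,.063),(0,255,0)),(circ(b[1:],.045,.006),(0,0,255))): cv2.polylines(im,[proj(p,P).astype(int)],True,col,1)
cv2.imwrite("pics/w1.png",im)
E
```

```text
[ 0.48577746 -0.2074395   0.15378316] [[-0.004, 0.953, 0.302, 0.569], [-1.0, -0.004, -0.001, -0.208], [0.001, -0.302, 0.953, 0.316]]
(np.float64(105.33333333333333), np.float64(0.485), np.float64(-0.203)) (np.float64(60.0), np.float64(0.483), np.float64(-0.202))
```

View pics/w1.png

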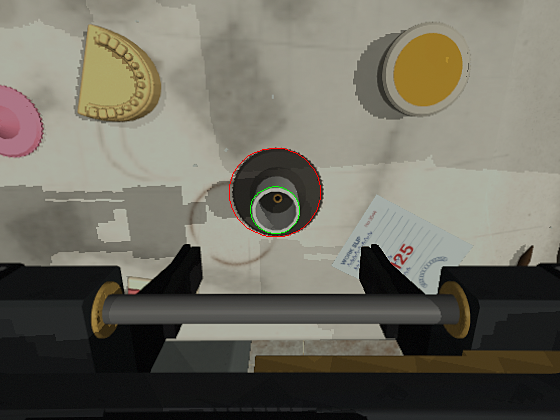

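The wrist view shows the small ring at px (275,212) and the large base at px (277,192), and both fits sit right on the edges. Going down to grip.

Request:
{"api": "jog_arm", "payload": {"steps": [[[0,0,0],[0,-0.018,0.15],1],[[0,0,0],[0,-0.018,0.3],1],[[0,0,0],[0,-0.018,0.42],1],[[0,0,0],[0,-0.018,0.487],1],[[0,0,0],[0,-0.018,0.487],1],[[0,0,0],[0,-0.018,0.487],-1],[[0,0,0],[0,-0.018,0.487],-1],[[0,0,0],[0,-0.018,0.487],-1]]}}

```text
time_s: 3.2
ee_pos: [0.4861, -0.2018, 0.0323]
ee_rot: [1.0, -0.001, 0.001, 0.001]
force: [0.7, 0.5, 0.5]
grip_width: 0.812
grip_force: 0.0
```

Request:
{"api": "jog_arm", "payload": {"steps": [[[0,0,0],[0,0,0],-1],[[0,0,0],[0,0,0],-1],[[0,0,0],[0,0,0],-1],[[0,0,0],[0,0,0],-1],[[0,0,0],[0,0,0],-1],[[0,0,0],[0,0,0],-1],[[0,0,0],[0,0,0],-1],[[0,0,0],[0,0,0],-1]]}}

```text
time_s: 4.0
ee_pos: [0.4855, -0.2013, 0.0309]
ee_rot: [1.0, -0.001, 0.0, 0.0]
force: [-0.8, -1.4, 3.9]
grip_width: 0.435
grip_force: 30.0
```

Request:
{"api": "jog_arm", "payload": {"steps": [[[0,0,0],[0,0,-0.1],-1],[[0,0,0],[0,0,-0.25],-1],[[0,0,0],[-0.01,-0.1,-0.32],-1],[[0,0,0],[-0.03,-0.25,-0.32],-1],[[0,0,0],[-0.05,-0.4,-0.32],-1],[[0,0,0],[-0.064,-0.53,-0.32],-1],[[0,0,0],[-0.064,-0.572,-0.32],-1],[[0,0,0],[-0.064,-0.572,-0.32],-1]]}}

```text
time_s: 4.8
ee_pos: [0.4688, -0.0566, 0.1105]
ee_rot: [1.0, 0.001, -0.001, -0.0]
force: [-0.6, -0.3, -1.1]
grip_width: 0.436
grip_force: 30.0
```

Request:
{"api": "jog_arm", "payload": {"steps": [[[0,0,0],[0,0,0.1],-1],[[0,0,0],[0,0,0.22],-1],[[0,0,0],[0,0,0.32],-1],[[0,0,0],[0,0,0.36],-1],[[0,0,0],[0,0,0.38],-1],[[0,0,0],[0,0,0.386],-1],[[0,0,0],[0,0,0.388],-1],[[0,0,0],[0,0,0.388],-1]]}}

```text
time_s: 5.6
ee_pos: [0.4701, -0.0584, 0.0146]
ee_rot: [1.0, -0.001, 0.001, 0.0]
force: [-0.3, -0.0, -1.0]
grip_width: 0.435
grip_force: 30.0
```

Request:
{"api": "jog_arm", "payload": {"steps": [[[0,0,0],[0,0,0.003],-1],[[0,0,0],[0,0,0.005],-1],[[0,0,0],[0,0,0.005],-1],[[0,0,0],[0,0,0.005],0.1],[[0,0,0],[0,0,0.005],1],[[0,0,0],[0,0,0.005],1],[[0,0,0],[0,0,0.005],1],[[0,0,0],[0,0,0.005],1]]}}

```text
time_s: 6.4
ee_pos: [0.4694, -0.058, 0.0125]
ee_rot: [1.0, -0.001, -0.0, -0.0]
force: [-0.8, -0.0, 0.4]
grip_width: 0.805
grip_force: 0.0
```

Request:
{"api": "jog_arm", "payload": {"steps": [[[0,0,0],[0,0,0],1],[[0,0,0],[0,0,0],1],[[0,0,0],[0,0,-0.05],1],[[0,0,0],[0,0,-0.15],1],[[0,0,0],[0,0,-0.3],1],[[0,0,0],[0,0,-0.45],1],[[0,0,0],[0,0,-0.56],1],[[0,0,0],[0,0,-0.56],1]]}}

```text
time_s: 7.2
ee_pos: [0.4719, -0.0588, 0.1569]
ee_rot: [1.0, -0.001, 0.004, 0.002]
force: [0.4, -0.6, -0.4]
grip_width: 1.0
grip_force: 0.0
```

Request:
{"api": "jog_arm", "payload": {"steps": [[[0,0,0],[0,-0.2,0],1],[[0,0,0],[0,-0.4,0],1],[[0,0,0],[0,-0.6,0],1],[[0,0,0],[0,-0.8,0],1],[[0,0,0],[0,-1.0,0],1],[[0,0,0],[0,-1.0,0],1],[[0,0,0],[0,-1.0,0],1],[[0,0,0],[0,-1.0,0],1]]}}

```text
time_s: 8.0
ee_pos: [0.4693, 0.191, 0.1521]
ee_rot: [1.0, -0.001, -0.001, 0.0]
force: [0.2, -0.2, -0.3]
grip_width: 1.005
grip_force: 0.0
```

Request:
{"api": "jog_arm", "payload": {"steps": [[[0,0,0],[0.01,-0.2,0],1],[[0,0,0],[0.016,-0.4,0],1],[[0,0,0],[0.016,-0.476,0],1],[[0,0,0],[0.016,-0.476,0],1],[[0,0,0],[0.016,-0.476,0],1],[[0,0,0],[0.016,-0.476,0],1],[[0,0,0],[0.016,-0.476,0],1],[[0,0,0],[0.016,-0.476,0],1]]}}

```text
time_s: 8.8
ee_pos: [0.4742, 0.3097, 0.1526]
ee_rot: [1.0, -0.002, -0.0, 0.0]
force: [0.1, -0.6, -0.1]
grip_width: 0.998
grip_force: 0.0
```

```bash
cat >> h.py <<'E'
def look(name,ring=None,base=None):
    """ring=(c0,ro,ztop) base=(c0,rb)"""
    from bench import env
    p=env.read_camera("wrist"); print(env.get_obs()["ee_pos"].round(4))
    im=p["frame"][...,::-1].copy()
    if ring: r=fit_ring(p,*ring); print("ring",r); cv2.polylines(im,[proj(p,circ(r[1:],ring[1],ring[2])).astype(int)],True,(0,255,0),1)
    if base: b=fit_base(p,*base); print("base",b); cv2.polylines(im,[proj(p,circ(b[1:],base[1],.006)).astype(int)],True,(0,0,255),1)
    cv2.imwrite(f"pics/{name}.png",im); return p
E
python3 -c "
from h import *
look('w2',((.474,.310),.033,.061),((.477,.312),.0385))"
```

```text
[0.4742 0.31   0.1526]
ring (np.float64(102.73611111111111), np.float64(0.473), np.float64(0.311))
base (np.float64(47.166666666666664), np.float64(0.48), np.float64(0.313))
```

View pics/w2.png

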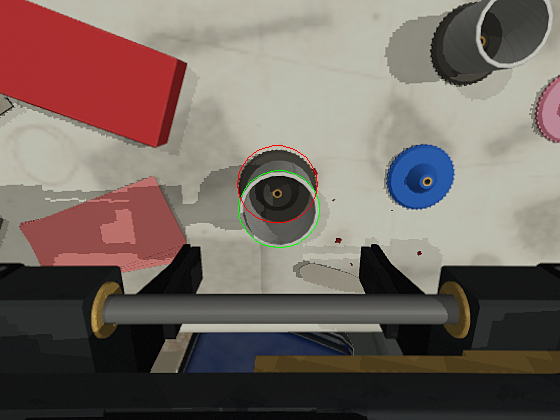

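The wrist view shows the large ring at px (280,208), with room on both sides for the fingers. Gripping it.

Request:
{"api": "jog_arm", "payload": {"steps": [[[0,0,0],[-0.004,-0.004,0.17],1],[[0,0,0],[-0.004,-0.004,0.34],1],[[0,0,0],[-0.004,-0.004,0.48],1],[[0,0,0],[-0.004,-0.004,0.53],1],[[0,0,0],[-0.004,-0.004,0.53],1],[[0,0,0],[-0.004,-0.004,0.53],-1],[[0,0,0],[-0.004,-0.004,0.53],-1],[[0,0,0],[-0.004,-0.004,0.53],-1]]}}

```text
time_s: 9.65
ee_pos: [0.4742, 0.3125, 0.0218]
ee_rot: [1.0, -0.001, 0.002, -0.001]
force: [-0.0, 0.5, 0.2]
grip_width: 0.813
grip_force: 0.0
```

Request:
{"api": "jog_arm", "payload": {"steps": [[[0,0,0],[0,0,0],-1],[[0,0,0],[0,0,0],-1],[[0,0,0],[0,0,0],-1],[[0,0,0],[0,0,0],-1],[[0,0,0],[0,0,0],-1],[[0,0,0],[0,0,0],-1],[[0,0,0],[0,0,-0.03],-1],[[0,0,0],[0,0,-0.06],-1]]}}

```text
time_s: 10.45
ee_pos: [0.4726, 0.3118, 0.0353]
ee_rot: [1.0, -0.001, -0.0, 0.0]
force: [0.1, 0.7, -1.6]
grip_width: 0.735
grip_force: 30.0
```

Request:
{"api": "jog_arm", "payload": {"steps": [[[0,0,0],[0,0,-0.15],-1],[[0,0,0],[0,0,-0.3],-1],[[0,0,0],[0,0.1,-0.4],-1],[[0,0,0],[0,0.28,-0.44],-1],[[0,0,0],[0,0.46,-0.44],-1],[[0,0,0],[0,0.64,-0.44],-1],[[0,0,0],[0,0.82,-0.44],-1],[[0,0,0],[0,1.0,-0.44],-1]]}}

```text
time_s: 11.25
ee_pos: [0.4722, 0.0604, 0.1455]
ee_rot: [1.0, -0.0, 0.0, -0.0]
force: [0.7, 0.5, -1.9]
grip_width: 0.737
grip_force: 30.0
```

Request:
{"api": "jog_arm", "payload": {"steps": [[[0,0,0],[0,0.18,0],-1],[[0,0,0],[0,0.36,0],-1],[[0,0,0],[0,0.54,0],-1],[[0,0,0],[0.01,0.72,0],-1],[[0,0,0],[0.02,0.9,0],-1],[[0,0,0],[0.03,1.0,0],-1],[[0,0,0],[0.03,1.0,0],-1],[[0,0,0],[0.03,1.0,0],-1]]}}

```text
time_s: 12.05
ee_pos: [0.4791, -0.188, 0.145]
ee_rot: [1.0, -0.002, -0.0, -0.001]
force: [-0.8, 0.8, -2.3]
grip_width: 0.737
grip_force: 30.0
```

```bash
python3 -c "
from bench import env
from h import *
p=look('w3',None,((.483,-.202),.045)); c=env.get_obs()['ee_pos']
print('held',fit_ring(p,c,.033,c[2]+.041))
p=env.read_camera('top'); print('medbase',fit_base(p,(.478,.312),.0385),'parked',fit_ring(p,(.470,-.06),.02,.045))"
```

```text
[ 0.4789 -0.1871  0.1449]
base (np.float64(42.93055555555556), np.float64(0.481), np.float64(-0.203))
held (np.float64(18.77777777777778), np.float64(0.4849), np.float64(-0.1991))
medbase (np.float64(60.0), np.float64(0.479), np.float64(0.313)) parked (np.float64(32.625), np.float64(0.475), np.float64(-0.06))
```

View pics/w3.png

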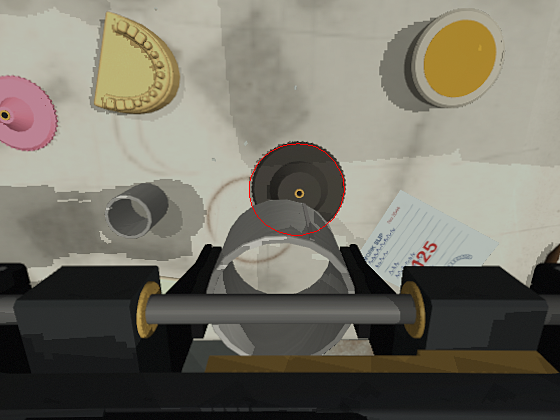

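The wrist view shows the parked small ring upright at px (137,212). The large base is clear at px (299,190), and the held ring is gripped square. Lowering it.

Request:
{"api": "jog_arm", "payload": {"steps": [[[0,0,0],[0.012,0.06,0.05],-1],[[0,0,0],[0.012,0.06,0.2],-1],[[0,0,0],[0.012,0.06,0.32],-1],[[0,0,0],[0.012,0.06,0.38],-1],[[0,0,0],[0.012,0.06,0.42],-1],[[0,0,0],[0.012,0.06,0.45],-1],[[0,0,0],[0.012,0.06,0.48],-1],[[0,0,0],[0.012,0.06,0.49],-1]]}}

```text
time_s: 12.95
ee_pos: [0.4829, -0.2031, 0.0223]
ee_rot: [1.0, -0.001, 0.0, 0.0]
force: [-0.2, -0.6, -0.6]
grip_width: 0.737
grip_force: 30.0
```

Request:
{"api": "jog_arm", "payload": {"steps": [[[0,0,0],[0,0,0.006],-1],[[0,0,0],[0,0,0.01],-1],[[0,0,0],[0,0,0.01],-1],[[0,0,0],[0,0,0.01],0.6],[[0,0,0],[0,0,0.01],1],[[0,0,0],[0,0,0.01],1],[[0,0,0],[0,0,0.01],1],[[0,0,0],[0,0,0.01],1]]}}

```text
time_s: 13.75
ee_pos: [0.4827, -0.2031, 0.02]
ee_rot: [1.0, -0.001, -0.0, -0.0]
force: [-1.3, -0.9, 0.0]
grip_width: 0.985
grip_force: 0.0
```

Request:
{"api": "jog_arm", "payload": {"steps": [[[0,0,0],[0,0,0],1],[[0,0,0],[0,0,0],1],[[0,0,0],[0,0,-0.05],1],[[0,0,0],[0,0,-0.15],1],[[0,0,0],[0,0,-0.3],1],[[0,0,0],[0,0,-0.45],1],[[0,0,0],[0,0,-0.54],1],[[0,0,0],[0,0,-0.54],1]]}}

```text
time_s: 14.55
ee_pos: [0.4849, -0.2044, 0.1593]
ee_rot: [1.0, -0.001, 0.004, 0.003]
force: [-0.9, -0.3, -0.0]
grip_width: 0.995
grip_force: 0.0
```

```bash
python3 -c "
from h import *
look('w4',((.482,-.203),.033,.061),((.482,-.203),.045))"
```

```text
[ 0.4837 -0.2037  0.1574]
ring (np.float64(102.16666666666667), np.float64(0.482), np.float64(-0.203))
base (np.float64(41.791666666666664), np.float64(0.482), np.float64(-0.202))
```

View pics/w4.png

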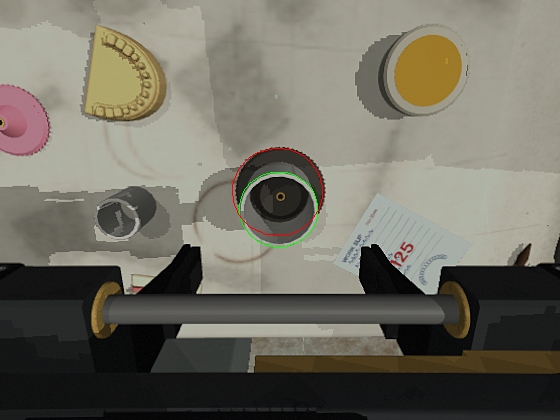

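Large ring is seated concentric on the large base at px (280,208). Next is the medium ring.

Request:
{"api": "jog_arm", "payload": {"steps": [[[0,0,0],[0.07,-0.17,0],1],[[0,0,0],[0.14,-0.34,0],1],[[0,0,0],[0.21,-0.51,0],1],[[0,0,0],[0.28,-0.68,0],1],[[0,0,0],[0.35,-0.85,0],1],[[0,0,0],[0.4,-1.0,0],1],[[0,0,0],[0.4,-1.0,0],1],[[0,0,0],[0.4,-1.0,0],1]]}}

```text
time_s: 15.4
ee_pos: [0.5819, 0.0477, 0.1536]
ee_rot: [1.0, 0.0, -0.002, 0.0]
force: [-0.1, -0.3, -0.3]
grip_width: 1.0
grip_force: 0.0
```

Request:
{"api": "jog_arm", "payload": {"steps": [[[0,0,0],[0.04,-0.18,0],1],[[0,0,0],[0.1,-0.36,0],1],[[0,0,0],[0.1,-0.395,0],1],[[0,0,0],[0.1,-0.395,0],1],[[0,0,0],[0.1,-0.395,0],1],[[0,0,0],[0.1,-0.395,0],1],[[0,0,0],[0.1,-0.395,0],1],[[0,0,0],[0.1,-0.395,0],1]]}}

```text
time_s: 16.2
ee_pos: [0.6082, 0.1443, 0.1551]
ee_rot: [1.0, -0.002, -0.0, 0.0]
force: [-0.1, -0.1, 0.4]
grip_width: 0.996
grip_force: 0.0
```

```bash
python3 -c "
from h import *
look('w5',((.608,.145),.0265,.056),((.607,.147),.032))"
```

```text
[0.6082 0.1446 0.1551]
ring (np.float64(103.06944444444444), np.float64(0.606), np.float64(0.146))
base (np.float64(37.208333333333336), np.float64(0.607), np.float64(0.147))
```

View pics/w5.png

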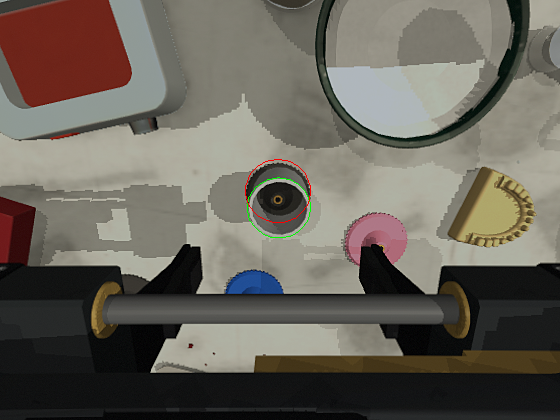

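Medium ring is at px (279,207). The bowl rim at px (390,148) will stay in front of and below the gripper body. Gripping.

Request:
{"api": "jog_arm", "payload": {"steps": [[[0,0,0],[-0.008,-0.006,0.17],1],[[0,0,0],[-0.008,-0.006,0.34],1],[[0,0,0],[-0.008,-0.006,0.48],1],[[0,0,0],[-0.008,-0.006,0.532],1],[[0,0,0],[-0.008,-0.006,0.532],1],[[0,0,0],[-0.008,-0.006,0.532],-1],[[0,0,0],[-0.008,-0.006,0.532],-1],[[0,0,0],[-0.008,-0.006,0.532],-1]]}}

```text
time_s: 17.05
ee_pos: [0.6077, 0.1471, 0.024]
ee_rot: [1.0, -0.001, 0.002, -0.0]
force: [-0.1, -0.5, -0.3]
grip_width: 0.81
grip_force: 0.0
```

Request:
{"api": "jog_arm", "payload": {"steps": [[[0,0,0],[0,0,0],-1],[[0,0,0],[0,0,0],-1],[[0,0,0],[0,0,0],-1],[[0,0,0],[0,0,0],-1],[[0,0,0],[0,0,0],-1],[[0,0,0],[0,0,0],-1],[[0,0,0],[0,0,0],-1],[[0,0,0],[0,0,0],-1]]}}

```text
time_s: 17.85
ee_pos: [0.6066, 0.1469, 0.0228]
ee_rot: [1.0, -0.001, 0.0, 0.0]
force: [-0.4, -0.2, 4.8]
grip_width: 0.595
grip_force: 30.0
```

Request:
{"api": "jog_arm", "payload": {"steps": [[[0,0,0],[0,0,-0.15],-1],[[0,0,0],[0,0,-0.3],-1],[[0,0,0],[-0.08,-0.1,-0.4],-1],[[0,0,0],[-0.2,-0.24,-0.48],-1],[[0,0,0],[-0.32,-0.38,-0.48],-1],[[0,0,0],[-0.44,-0.52,-0.48],-1],[[0,0,0],[-0.51,-0.664,-0.48],-1],[[0,0,0],[-0.51,-0.664,-0.48],-1]]}}

```text
time_s: 18.65
ee_pos: [0.475, 0.3169, 0.1415]
ee_rot: [1.0, 0.002, -0.002, -0.0]
force: [-0.1, 0.3, -1.4]
grip_width: 0.596
grip_force: 30.0
```

```bash
python3 -c "
from bench import env
from h import *
look('w6',None,((.479,.313),.0385))
p=env.read_camera('top'); print('smallbase',fit_base(p,(.607,.147),.032))"
```

```text
[0.4768 0.3151 0.1415]
base (np.float64(45.81944444444444), np.float64(0.479), np.float64(0.313))
smallbase (np.float64(60.0), np.float64(0.606), np.float64(0.148))
```

View pics/w6.png

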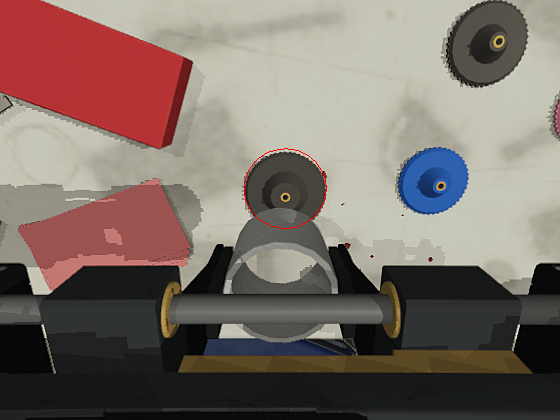

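Medium base is clear at px (286,190) and the held ring is square. Lowering.

Request:
{"api": "jog_arm", "payload": {"steps": [[[0,0,0],[0.002,-0.003,0.03],-1],[[0,0,0],[0.002,-0.003,0.18],-1],[[0,0,0],[0.002,-0.003,0.3],-1],[[0,0,0],[0.002,-0.003,0.37],-1],[[0,0,0],[0.002,-0.003,0.41],-1],[[0,0,0],[0.002,-0.003,0.44],-1],[[0,0,0],[0.002,-0.003,0.46],-1],[[0,0,0],[0.002,-0.003,0.47],-1]]}}

```text
time_s: 19.55
ee_pos: [0.4799, 0.3137, 0.0246]
ee_rot: [1.0, -0.001, 0.0, -0.0]
force: [-0.3, -0.8, -0.0]
grip_width: 0.592
grip_force: 30.0
```

Request:
{"api": "jog_arm", "payload": {"steps": [[[0,0,0],[0,0,0.006],-1],[[0,0,0],[0,0,0.01],-1],[[0,0,0],[0,0,0.01],-1],[[0,0,0],[0,0,0.01],0.4],[[0,0,0],[0,0,0.01],1],[[0,0,0],[0,0,0.01],1],[[0,0,0],[0,0,0.01],1],[[0,0,0],[0,0,0.01],1]]}}

```text
time_s: 20.35
ee_pos: [0.4798, 0.314, 0.022]
ee_rot: [1.0, -0.001, 0.0, -0.0]
force: [0.2, -0.1, 0.1]
grip_width: 0.946
grip_force: 0.0
```

Request:
{"api": "jog_arm", "payload": {"steps": [[[0,0,0],[0,0,0],1],[[0,0,0],[0,0,0],1],[[0,0,0],[0,0,-0.05],1],[[0,0,0],[0,0,-0.15],1],[[0,0,0],[0,0,-0.3],1],[[0,0,0],[0,0,-0.45],1],[[0,0,0],[0,0,-0.54],1],[[0,0,0],[0,0,-0.54],1]]}}

```text
time_s: 21.15
ee_pos: [0.4821, 0.3151, 0.1618]
ee_rot: [1.0, -0.001, 0.004, -0.002]
force: [1.0, 0.7, -0.6]
grip_width: 0.999
grip_force: 0.0
```

```bash
python3 -c "
from h import *
look('w7',((.479,.313),.0265,.056),((.479,.313),.0385))"
```

```text
[0.4807 0.3145 0.1596]
ring (np.float64(113.77777777777777), np.float64(0.478), np.float64(0.314))
base (np.float64(51.416666666666664), np.float64(0.474), np.float64(0.314))
```

View pics/w7.png

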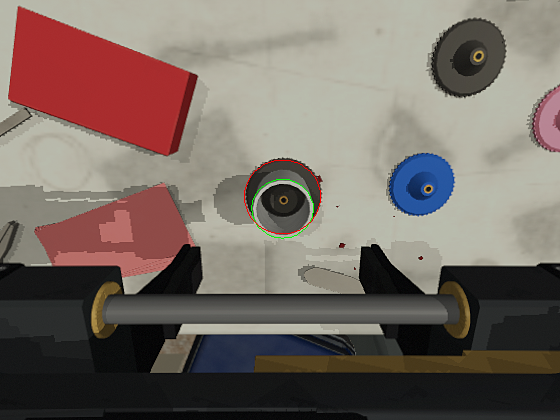

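Medium ring is seated on the medium base at px (283,207). Now back for the parked small ring.

Request:
{"api": "jog_arm", "payload": {"steps": [[[0,0,0],[0,0.18,0],1],[[0,0,0],[0,0.36,0],1],[[0,0,0],[0,0.54,0],1],[[0,0,0],[0,0.72,0],1],[[0,0,0],[0,0.9,0],1],[[0,0,0],[-0.03,1.0,0],1],[[0,0,0],[-0.03,1.0,0],1],[[0,0,0],[-0.03,1.0,0],1]]}}

```text
time_s: 22.0
ee_pos: [0.4709, 0.0638, 0.1563]
ee_rot: [1.0, -0.002, -0.001, -0.0]
force: [0.6, -0.0, -0.2]
grip_width: 1.003
grip_force: 0.0
```

Request:
{"api": "jog_arm", "payload": {"steps": [[[0,0,0],[0,0.18,0],1],[[0,0,0],[0,0.36,0],1],[[0,0,0],[0,0.49,0],1],[[0,0,0],[0,0.49,0],1],[[0,0,0],[0,0.49,0],1],[[0,0,0],[0,0.49,0],1],[[0,0,0],[0,0.49,0],1],[[0,0,0],[0,0.49,0],1]]}}

```text
time_s: 22.8
ee_pos: [0.4713, -0.0573, 0.157]
ee_rot: [1.0, 0.0, -0.0, -0.0]
force: [-0.7, -0.2, 1.0]
grip_width: 1.001
grip_force: 0.0
```

```bash
python3 -c "
from h import *
look('w8',((.471,-.06),.02,.045))"
```

```text
[ 0.4714 -0.0575  0.157 ]
ring (np.float64(78.27777777777777), np.float64(0.47), np.float64(-0.058))
```

View pics/w8.png

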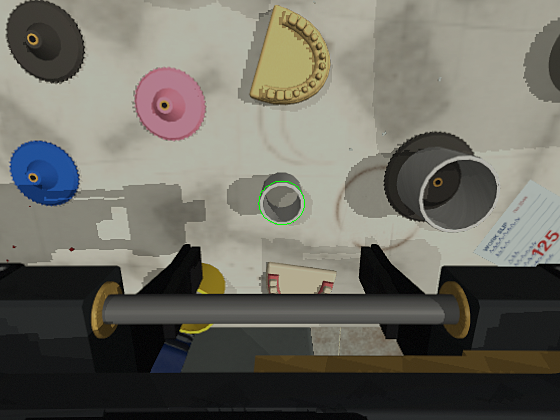

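Parked small ring is upright at px (281,203). Gripping it.

Request:
{"api": "jog_arm", "payload": {"steps": [[[0,0,0],[-0.005,0,0.17],1],[[0,0,0],[-0.005,0,0.34],1],[[0,0,0],[-0.005,0,0.48],1],[[0,0,0],[-0.005,0,0.556],1],[[0,0,0],[-0.005,0,0.556],1],[[0,0,0],[-0.005,0,0.556],-1],[[0,0,0],[-0.005,0,0.556],-1],[[0,0,0],[-0.005,0,0.556],-1]]}}

```text
time_s: 23.65
ee_pos: [0.4712, -0.0588, 0.0194]
ee_rot: [1.0, -0.001, 0.001, 0.001]
force: [-0.8, -0.5, 0.4]
grip_width: 0.815
grip_force: 0.0
```

Request:
{"api": "jog_arm", "payload": {"steps": [[[0,0,0],[0,0,0],-1],[[0,0,0],[0,0,0],-1],[[0,0,0],[0,0,0],-1],[[0,0,0],[0,0,0],-1],[[0,0,0],[0,0,0],-1],[[0,0,0],[0,0,0],-1],[[0,0,0],[0,0,0],-1],[[0,0,0],[0,0,0],-1]]}}

```text
time_s: 24.45
ee_pos: [0.4703, -0.0586, 0.0182]
ee_rot: [1.0, -0.001, 0.0, 0.0]
force: [0.7, 0.2, 3.7]
grip_width: 0.432
grip_force: 30.0
```

Request:
{"api": "jog_arm", "payload": {"steps": [[[0,0,0],[0,0,-0.15],-1],[[0,0,0],[0,0,-0.3],-1],[[0,0,0],[0.08,-0.12,-0.4],-1],[[0,0,0],[0.18,-0.27,-0.48],-1],[[0,0,0],[0.28,-0.42,-0.48],-1],[[0,0,0],[0.38,-0.57,-0.48],-1],[[0,0,0],[0.48,-0.72,-0.48],-1],[[0,0,0],[0.544,-0.824,-0.48],-1]]}}

```text
time_s: 25.25
ee_pos: [0.6076, 0.1499, 0.1375]
ee_rot: [1.0, 0.0, 0.0, -0.0]
force: [0.5, 0.8, -1.7]
grip_width: 0.433
grip_force: 30.0
```

Request:
{"api": "jog_arm", "payload": {"steps": [[[0,0,0],[0,0,0],-1],[[0,0,0],[0,0,0.05],-1],[[0,0,0],[0,0,0.1],-1],[[0,0,0],[0,0,0.14],-1],[[0,0,0],[0,0,0.16],-1],[[0,0,0],[0,0,0.16],-1],[[0,0,0],[0,0,0.16],-1],[[0,0,0],[0,0,0.16],-1]]}}

```text
time_s: 26.05
ee_pos: [0.607, 0.147, 0.0986]
ee_rot: [1.0, -0.001, 0.001, -0.0]
force: [-0.6, 0.3, -1.3]
grip_width: 0.432
grip_force: 30.0
```

```bash
python3 -c "
from h import *
look('w9',None,((.606,.147),.032))"
```

```text
[0.607  0.1471 0.0987]
base (np.float64(46.90277777777778), np.float64(0.602), np.float64(0.148))
```

View pics/w9.png

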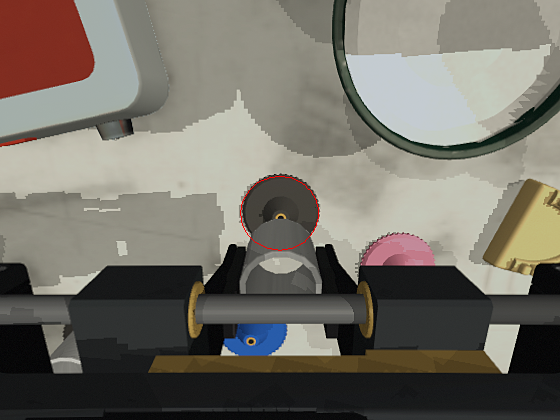

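Small base is at px (281,212) and the held ring is square above it, within the 8 mm guide. Lowering.

Request:
{"api": "jog_arm", "payload": {"steps": [[[0,0,0],[-0.002,-0.003,0.06],-1],[[0,0,0],[-0.002,-0.003,0.12],-1],[[0,0,0],[-0.002,-0.003,0.17],-1],[[0,0,0],[-0.002,-0.003,0.21],-1],[[0,0,0],[-0.002,-0.003,0.24],-1],[[0,0,0],[-0.002,-0.003,0.265],-1],[[0,0,0],[-0.002,-0.003,0.28],-1],[[0,0,0],[-0.002,-0.003,0.288],-1]]}}

```text
time_s: 26.9
ee_pos: [0.6061, 0.148, 0.0257]
ee_rot: [1.0, -0.001, -0.0, 0.0]
force: [-0.0, -0.5, -0.4]
grip_width: 0.437
grip_force: 30.0
```

Request:
{"api": "jog_arm", "payload": {"steps": [[[0,0,0],[0,0,0.005],-1],[[0,0,0],[0,0,0.009],-1],[[0,0,0],[0,0,0.009],-1],[[0,0,0],[0,0,0.009],0.1],[[0,0,0],[0,0,0.009],1],[[0,0,0],[0,0,0.009],1],[[0,0,0],[0,0,0.009],1],[[0,0,0],[0,0,0.009],1]]}}

```text
time_s: 27.7
ee_pos: [0.6061, 0.148, 0.0239]
ee_rot: [1.0, -0.001, 0.0, -0.0]
force: [-1.0, -0.6, 0.1]
grip_width: 0.801
grip_force: 0.0
```

Request:
{"api": "jog_arm", "payload": {"steps": [[[0,0,0],[0,0,0],1],[[0,0,0],[0,0,0],1],[[0,0,0],[0,0,-0.05],1],[[0,0,0],[0,0,-0.15],1],[[0,0,0],[0,0,-0.3],1],[[0,0,0],[0,0,-0.45],1],[[0,0,0],[0,0,-0.54],1],[[0,0,0],[0,0,-0.54],1]]}}

```text
time_s: 28.5
ee_pos: [0.609, 0.1483, 0.1639]
ee_rot: [1.0, -0.001, 0.005, -0.0]
force: [0.1, 0.1, 0.0]
grip_width: 1.0
grip_force: 0.0
```

```bash
python3 -c "
from bench import env
from h import *
p=look('w10',((.606,.148),.02,.051),((.606,.148),.032))
for z in (.051,.057,.063): print(z,fit_ring(p,(.606,.148),.02,z))
s=env.read_camera('scene')['frame'][150:310,160:360,::-1]; w=cv2.imread('pics/w10.png')[140:270,180:380]
w=cv2.resize(w,(400,260)); s=cv2.resize(s,(400,320)); cv2.imwrite('pics/end.png',np.vstack([w,s]))"
```

```text
[0.6073 0.1481 0.1615]
ring (np.float64(111.76388888888889), np.float64(0.605), np.float64(0.148))
base (np.float64(54.861111111111114), np.float64(0.605), np.float64(0.149))
0.051 (np.float64(111.76388888888889), np.float64(0.605), np.float64(0.148))
0.057 (np.float64(102.70833333333333), np.float64(0.607), np.float64(0.148))
0.063 (np.float64(87.43055555555556), np.float64(0.607), np.float64(0.148))
```

View pics/end.png

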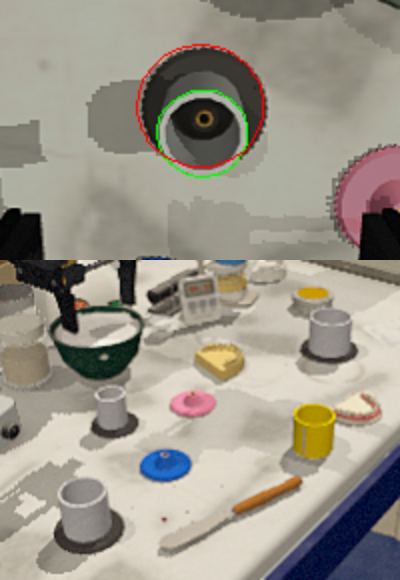

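The close view and the scene view show all three rings upright and seated on their matching bases, with the other things untouched. The small ring's rim fits best at 51 mm, which is its fully down height.

```bash
python3 -c "
from bench import env
print(env.hand_in())"
```

```text
the job is handed in; nothing more can be done
None
```

All three rings are upright and fully down on their matching bases, with the bases and everything around them left where they were; I handed the job in at about 29 s of the 104 s allowed, and no verdict came back.

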